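# Ease the display board down on its hand winch

### The arm

A 7-joint arm with a two-finger parallel gripper is mounted at the origin on the work surface. World frame = base frame: x ahead of the robot, y to its left, z up, the work surface at z = 0. Lengths are in m, angles in degrees, forces in N, time in s.
With the tool pointing down it reaches from about 0.425 to 0.875 m from the base axis. Payload 4.7 kg.
Tool frame: the origin (TCP) lies at the very end of the fingers, on their centre line; the grasp point (between the pads) lies 19 mm behind it; z points along the fingers, x is the direction in which the jaws open and shut, and the axes are right-handed (so a half turn about z gives the same grasp; the last joint's range is limited). The gripper opens to 87 mm and grips with 3 to 60 N. Pads are 19 mm wide; open, the fingers measure 117 mm over their backs; the gripper's body (75 mm by 190 mm) begins 51 mm behind the grasp point.
Start: joints at [-68.176, 18.392, -4.016, 83.108, 1.295, 78.541, -3.26], TCP at [0.233, 0.607, 0.202] pointing down, gripper open.
Joint ranges: [-163.93, 163.93], [-17.29, 119.83], [-79.2, 71.16], [3.27, 140.29], [-89.18, 269.18], [5.43, 117.66], [-154.24, 154.24]. Speed limits (degrees/s): [147.25, 147.25, 180, 180, 180, 180, 180].

### API

Orientations are given as a 3x3 rotation matrix whose columns are the frame's x, y, z axes.
In Python, from cell import robot gives the robot as it stands.
- The arm moves only by the shell command python3 -m inch 'ROWS' [FORCE]. ROWS is JSON, a list that holds one entry, the list of rows, each a list of 7 numbers: the shift along the tool's x, y, z in m, then the turn, a rotation vector about the tool's x, y, z in degrees, then the opening, from -1 (shut) to 1 (fully open). In form: [[[dx, dy, dz, wx, wy, wz, grip], ...]]. A call has exactly 5 rows; each row shifts and turns the commanded pose from where the row before left it, along the tool's axes as they then stand; what a row does not reach is not made up. A row lasts 1/8 s, in which the tool goes at most 62.5 mm and 10.7 degrees, less where a joint would pass 70% of its speed; a pose out of reach is approached as far as the arm can. A call with a gripper value outside its range is refused whole. The fingers move at their own pace and stop on an object; FORCE is the grip in N (left out, the last holds). Time passes only in rows, so rows that do not move let the fingers close, or fill a call up. It gives the time, the measured TCP pose, the force and the opening at its end, in the units of the state.
- robot.get_state(): the state, without advancing time (a new reading comes with each control period).
- robot.camera(name): name is "scene" or "top" or "wrist"; returns a dict with "color" (400x640x3 uint8, red, green, blue), "z_map" (400x640 float32, m along the optical axis (not along the pixel's ray), 0 where there is no reading), "fx", "fy", "cx", "cy" (pixels), "R" (3x3) and "t" (3): a world point X has camera coordinates R X + t; the wrist camera has in their place "T_tool_cam" (4x4, takes a point from camera to tool coordinates, whose origin is the TCP and whose axes are the tool frame's). Camera axes: x right, y down, z forward; pixel columns grow to the right and rows downward; lengths in m; the calibration is good to about 2 mm. The wrist camera is an equidistant fisheye: a pixel r from the principal point sees the ray r / f radians off the axis. A picture is of the moment at which its call begins: read the wrist's pose just before it.
- robot.hand_in(): hands the job in, once; it reports no verdict.
The state is a dict: "t": time; "q": joint angles; "qd": joint speeds; "effort": joint torques, N m; "tool_pos": TCP position; "tcp_rot": TCP orientation; "force": force on the tool from outside, world axes, zero at the start; "ft_torque": the same for the moment, N m; "finger_gap": opening from 0.0 (shut) to 1.0 (fully open).
Only numpy, scipy, OpenCV 4.12 (cv2) and the standard library are available. Lean on these libraries where they do the work, as an engineer would, in place of code of your own. Each camera call takes 0.05 s, during which the arm holds its last target. There are 200 camera calls.

### The job

The wooden display board on the winch stand is wound up and blocks the view. Flick the sprung pawl outwards by its yellow peg, off the ratchet wheel, until it snaps over and stays off; then take the crank by its red knob and ease the drum back slowly, without letting the board drop quickly, until the board is all the way down. Leave the pawl off, let go, and do not disturb the abacus, the dish of clips or the sharpener.

Things in the scene. Friction and masses are not known exactly. Their poses are not given: they have to be found in the camera images.
- stand: Hand winch stand fixed to the desk: grey base plate 130 x 400 x 12 mm; upright-axis drum with steel ratchet wheel (100 mm across the teeth, top 58 mm above the desk) at one end, mast 253 mm high with the board at the other. Origin: on the drum axis at desk height; x across the plate, y from drum to mast (mast at y 250, near edge of the board at y 190 mm), z up. Place and yaw vary.
- drum_axis (a point): Point on the drum's vertical axis, 76 mm above the desk, level with the top of the dark crank arm (18 mm wide; nothing on the drum but the knob is higher).
- drum (a joint): Drum and crank angle, rad: 0 = wound right back (hard stop, board down); starts at 2.0 to 2.15. Grows counter-clockwise from above: lowering turns clockwise, on the side away from the mast; the knob lies at -150 deg + this angle from the stand's x axis. The engaged pawl blocks lowering; with it off a friction brake holds the drum where it is left, and about 1 to 2 N at the knob turns it.
- crank_knob (a point): Centre of the red crank knob: an upright cylinder 26 mm in diameter, from 76 to 126 mm above the desk, 65 mm from the drum axis; the point is 101 mm above the desk. The knob spins freely on its pin, so a gripper holding it need not turn with the crank.
- pawl (a joint): Angle of the pawl in rad: about 0 = in the ratchet teeth, 0.6 = fully off (stop); turns clockwise seen from above as it opens. An over-centre spring pulls it towards the teeth below 0.3 and towards the off stop above 0.3; about 1 N at the peg moves it.
- pawl_peg (a point): Top centre of the yellow thumb peg standing on the brass pawl: upright cylinder 14 mm in diameter, free from 58 to 117 mm above the desk (this point at 117), 70 mm from the pawl's pivot. Engaged it is at stand x -15, y +64 mm; fully off at x -2, y +103 mm: it swings away from the drum, towards the mast.
- pawl_pivot (a point): Vertical pivot axis of the pawl (top of its steel post, 64 mm above the desk), at stand x +55, y +62 mm. The pawl's spring strut runs from here to a post at y +112 mm, up to 70 mm above the desk.
- board (a joint): Height of the board above its lowest place, in m: 0 = fully down; geared to the drum, 0.027 m per rad of drum; about 0.055 at the start.
- board_top (a point): Middle of the upper edge of the slim wooden board (120 wide along the stand's y, 150 high, 10 mm thick, about 0.15 to 0.3 kg, held in a steel spring clip on the mast), 164 mm above the desk when down, about 220 mm at the start.
- abacus: Black lacquered abacus, 98 x 200 x 22 mm, lying loose on the desk beyond the stand. Origin under its centre. Leave alone.
- clip_dish: Round white ceramic dish of paper clips, 104 mm across, 26 mm high, loose, on the robot's side of the stand. Origin under its centre. Leave alone.
- sharpener: Green plastic pencil sharpener, 70 x 45 x 50 mm, loose, to the robot's right of the stand. Origin under its centre. Leave alone.

How it is judged:
By the outcome, as a careful person would: the job done as asked, in the order asked, and still so for the second after the job is handed in, with the robot touching nothing.
It also fails if it takes over 51 s, if anything falls off the work surface, if the arm or the gripper's body presses on something with over 40 N, if the wrist force passes 120 N, or if a joint passes its speed limit or range.

## Working session

There is one attempt and no reset: what is moved stays moved. The work goes in short steps, Python scripts to look and compute and a shell command to move; the robot and the scene stay as the last step left them, time stands still between calls to the robot, and variables do not carry over. Pictures are saved under pics/ and viewed, about 8 in all and at most 12, crops included, and the job is handed in when it is done.

```bash
mkdir -p pics; ls; python3 - <<'E'
from cell import robot
import cv2,numpy as np
s=robot.get_state();print(s['t'],s['tool_pos'],np.round(s['tcp_rot'],3).tolist(),s['finger_gap'])
a=[]
for n in('scene','top'):
    c=robot.camera(n);np.savez(n+'.npz',**c);a.append(c['color'])
    print(n,c['fx'],c['cx'],c['cy'],np.round(c['R'],3).tolist(),c['t'])
    cv2.imwrite(f'pics/{n}0.png',c['color'][:,:,::-1])
E
```

```text
pics
0.0 [0.23293993 0.606194   0.2005675 ] [[0.359, 0.933, -0.001], [0.933, -0.359, -0.002], [-0.002, 0.0, -1.0]] 0.9985508047134991
scene 391.5234047678842 316.6869697185893 194.462339910922 [[-0.561, 0.828, 0.015], [0.454, 0.322, -0.83], [-0.692, -0.459, -0.557]] [ 0.37053182 -0.11917239  1.29875743]
top 401.462199869029 313.3844445571736 197.1312180590309 [[-0.016, -1.0, -0.014], [-0.987, 0.018, -0.158], [0.158, 0.011, -0.987]] [-0.0613394   0.59431043  1.093675  ]
```

View pics/top0.png

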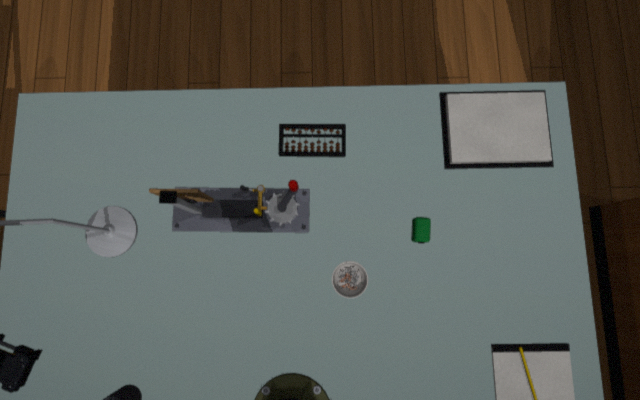

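View pics/scene0.png

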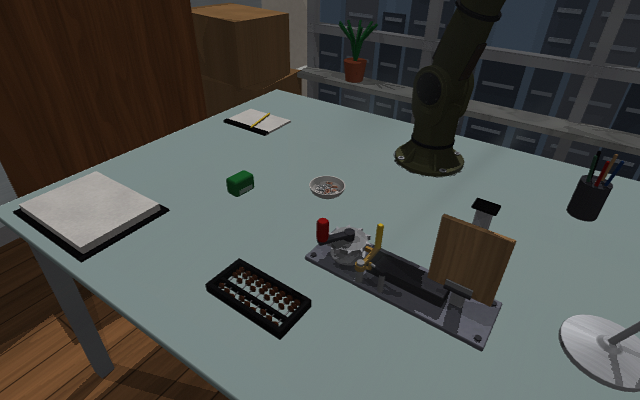

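The top view shows the knob at (293,186), the peg near (258,211), the wheel at about (282,209) and the mast cap at (168,197). The stand's y axis runs image-left, so its yaw is near 0. The scene view agrees: knob (323,231), peg (380,235). Next I'll measure these points.

```bash
cat > h.py <<'E'
import numpy as np,cv2
from cell import robot
def cloud(c):
    v,u=np.mgrid[:400,:640];z=c['z_map']
    P=np.stack([(u-c['cx'])/c['fx']*z,(v-c['cy'])/c['fy']*z,z],-1)
    return (P-c['t'])@c['R']
def masks(c):
    h=cv2.cvtColor(c['color'],cv2.COLOR_RGB2HSV).astype(int);H,S,V=h[...,0],h[...,1],h[...,2]
    return {'red':((H<6)|(H>174))&(S>180)&(V>60),'yel':(H>20)&(H<32)&(S>180)&(V>70)}
def ray(c,u,v,z):   # pixel -> point at height z
    d=np.array([(u-c['cx'])/c['fx'],(v-c['cy'])/c['fy'],1])@c['R'];o=-c['R'].T@c['t']
    return o+d*(z-o[2])/d[2]
E
python3 - <<'E'
from h import *
for n in('top','scene'):
    c=dict(np.load(n+'.npz'));P=cloud(c)
    for k,m in masks(c).items():
        m=m&(P[...,0]>.3)&(P[...,0]<.85)&(P[...,1]>-.1)&(P[...,1]<.5)&(P[...,2]>.05)
        Q=P[m];v,u=np.nonzero(m)
        print(n,k,len(Q),'px',u.min(),u.max(),v.min(),v.max(),'min',Q.min(0).round(3),'max',Q.max(0).round(3),'med',np.median(Q,0).round(3))
        t=Q[Q[:,2]>Q[:,2].max()-.006];print('  top',len(t),t.mean(0).round(4))
c=dict(np.load('top.npz'));P=cloud(c)
b=(P[...,2]>.006)&(P[...,2]<.02)&(P[...,0]>.4)&(P[...,0]<.8)&(P[...,1]>-.1)&(P[...,1]<.5)
v,u=np.nonzero(b);k=(v>180)&(v<240)&(u<320)
Q=P[b][k];r=cv2.minAreaRect(Q[:,:2].astype(np.float32));print('plate',r)
b=(P[...,2]>.05)&(P[...,2]<.066);v,u=np.nonzero(b);k=(v>180)&(v<235)&(u<305)&(u>262)
Q=P[b][k];print('wheel',len(Q),Q.min(0),Q.max(0),cv2.minEnclosingCircle(Q[:,:2].astype(np.float32)))
Q=P[185:210,145:205][(P[185:210,145:205,2]>.15)];print('mast/board',Q.min(0),Q.max(0))
E
```

```text
top red 71 px 289 297 181 191 min [ 0.604 -0.029  0.088] max [ 0.626 -0.008  0.129] med [ 0.612 -0.019  0.123]
  top 39 [ 0.6164 -0.0182  0.1254]
top yel 50 px 254 261 193 215 min [0.543 0.075 0.052] max [0.606 0.087 0.12 ] med [0.551 0.079 0.1  ]
  top 13 [0.5494 0.0817 0.1165]
scene red 51 px 318 327 218 224 min [ 0.61  -0.025  0.122] max [ 0.63  -0.006  0.126] med [ 0.621 -0.015  0.125]
  top 51 [ 0.6198 -0.0149  0.1245]
scene yel 64 px 377 382 224 240 min [0.548 0.079 0.078] max [0.56  0.09  0.117] med [0.556 0.086 0.101]
  top 21 [0.554  0.0848 0.1145]
plate ((0.5655394196510315, 0.22081635892391205), (0.14921674132347107, 0.5617395639419556), 1.291172742843628)
wheel 642 [ 0.5145216  -0.03105842  0.05016029] [0.62638223 0.07051905 0.06504782] ((0.5766264796257019, 0.027411486953496933), 0.06593234091997147)
mast/board [ 0.4131664  -0.08455815  0.15027971] [0.59334877 0.32595972 1.17270451]
```

Combining the two cameras gives peg ≈ (0.552, 0.083, 0.116) and knob ≈ (0.618, -0.0165, top 0.125). The heights match 117 and 126 mm. Their separation of 119.6 mm fits the model (118.5 to 122.3). With yaw ≈ -1°, the drum axis is at about (0.566, 0.019), the knob radius is about 63 mm and the drum angle is about 2.04. I'll start by lifting, turning and shutting the fingers.

```bash
python3 -m inch '[[[0,0,-0.05,0,0,10,-1],[0,0,-0.05,0,0,10,-1],[0,0.03,0,0,0,10,-1],[0,0.03,0,0,0,10,-1],[0,0.03,0,0,0,10,-1]]]' 20; python3 -c "
from cell import robot
s=robot.get_state();print(s['tcp_rot'],s['q'])"
```

```text
t: 0.72
tool_pos: [0.2899, 0.5365, 0.3009]
tcp_rot: [[0.948, 0.319, -0.0], [0.319, -0.948, -0.001], [-0.001, 0.001, -1.0]]
force: [0.2, -0.6, 0.1]
finger_gap: 0.517
[[ 9.47593681e-01  3.19477959e-01 -2.22984757e-04]
 [ 3.19477545e-01 -9.47593216e-01 -1.09291850e-03]
 [-5.60462214e-04  9.64404039e-04 -9.99999378e-01]] [-67.70178814  11.87059835   4.32000207  80.05270394  -0.87173526
  88.17142262 -44.81371526]
```

```bash
python3 -m inch '[[[0,0,0,0,0,10,-1],[0,0,0,0,0,9.5,-1],[0.03,0.053,0,0,0,0,-1],[0.03,0.053,0,0,0,0,-1],[0.03,0.053,0,0,0,0,-1]]]'; python3 -m inch '[[[0.03,0.053,0,0,0,0,-1],[0.03,0.053,0,0,0,0,-1],[0.03,0.053,0,0,0,0,-1],[0.03,0.053,0,0,0,0,-1],[0.03,0.053,0,0,0,0,-1]]]'; python3 -m inch '[[[0.03,0.053,0,0,0,0,-1],[0,0,0.05,0,0,0,-1],[0,0,0.05,0,0,0,-1],[0,0,0.02,0,0,0,-1],[0,0,0,0,0,0,-1]]]'; python3 - <<'E'
from h import *
for n in('scene','top'):
    c=robot.camera(n);cv2.imwrite(f'pics/{n}1.png',cv2.resize(c['color'][140:300,220:480] if n=='scene' else c['color'][130:260,180:390],None,fx=3,fy=3)[:,:,::-1])
E
```

```text
t: 1.35
tool_pos: [0.3783, 0.3758, 0.3012]
tcp_rot: [[1.0, -0.009, -0.0], [-0.009, -1.0, -0.0], [-0.0, 0.0, -1.0]]
force: [0.5, 0.8, 0.8]
finger_gap: 0.022
t: 1.98
tool_pos: [0.5258, 0.1096, 0.3015]
tcp_rot: [[1.0, -0.009, -0.0], [-0.009, -1.0, 0.0], [-0.0, -0.0, -1.0]]
force: [0.6, -0.2, 0.3]
finger_gap: 0.005
t: 2.6
tool_pos: [0.5533, 0.0579, 0.1797]
tcp_rot: [[1.0, -0.009, -0.004], [-0.009, -1.0, -0.001], [-0.004, 0.001, -1.0]]
force: [-0.1, 0.2, 0.5]
finger_gap: 0.004
```

View pics/scene1.png

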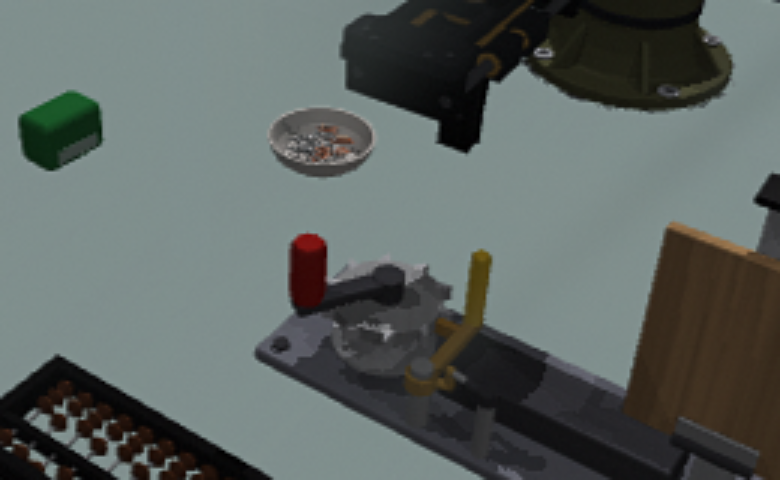

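The scene crop shows shut fingers at (462,140), above the wheel on the drum side of the peg (480,285). The gripper's long body lies across the stand, so it is clear of the board. Next I'll descend and push towards the mast.

```bash
python3 -m inch '[[[0,0.006,0,0,0,0,-1],[0,0,0.04,0,0,0,-1],[0,0,0.04,0,0,0,-1],[0,0,0.013,0,0,0,-1],[0,0,0,0,0,0,-1]]]'; python3 -m inch '[[[0,-0.008,0,0,0,0,-1],[0,-0.008,0,0,0,0,-1],[0,-0.006,0,0,0,0,-1],[0,-0.006,0,0,0,0,-1],[0,-0.006,0,0,0,0,-1]]]';python3 -m inch '[[[0.002,-0.006,0,0,0,0,-1],[0.002,-0.005,0,0,0,0,-1],[0.002,-0.005,0,0,0,0,-1],[0,0,0,0,0,0,-1],[0,0,0,0,0,0,-1]]]'; python3 - <<'E'
from h import *
c=robot.camera('scene');cv2.imwrite(f'pics/scene2.png',cv2.resize(c['color'][140:300,220:480],None,fx=3,fy=3)[:,:,::-1])
E
```

```text
t: 3.32
tool_pos: [0.5551, 0.0519, 0.0891]
tcp_rot: [[1.0, -0.009, 0.0], [-0.009, -1.0, -0.0], [0.0, 0.0, -1.0]]
force: [-0.0, 1.2, 0.6]
finger_gap: 0.005
t: 3.95
tool_pos: [0.5551, 0.0867, 0.0887]
tcp_rot: [[1.0, -0.009, 0.0], [-0.009, -1.0, 0.0], [0.0, -0.0, -1.0]]
force: [0.7, -0.7, -0.4]
finger_gap: 0.005
t: 4.58
tool_pos: [0.5613, 0.1018, 0.0886]
tcp_rot: [[1.0, -0.009, -0.0], [-0.009, -1.0, -0.0], [-0.0, 0.0, -1.0]]
force: [-0.0, -0.0, 0.5]
finger_gap: 0.007
```

View pics/scene2.png

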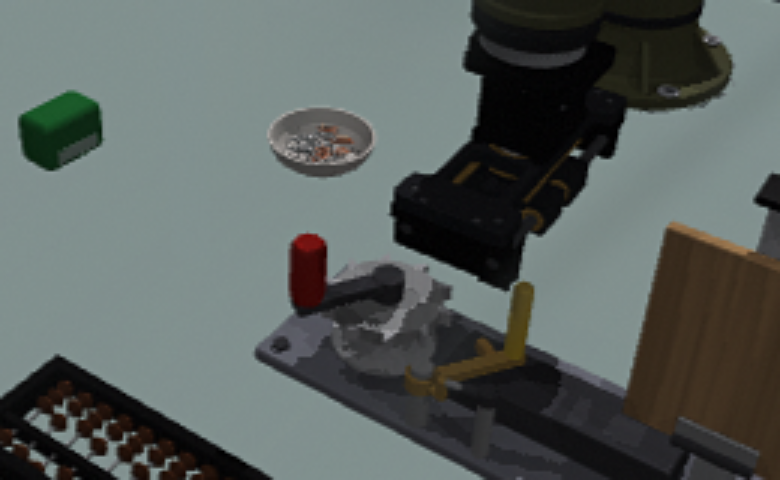

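The pawl has swung to the off side: the peg's top is now at (522,290) in the crop, clear of the fingers. Next I'll back off, lift and open above the knob, measuring the peg as well.

```bash
python3 -m inch '[[[0,0.02,0,0,0,0,-1],[0,0.01,-0.05,0,0,0,-1],[0.01,0.02,-0.04,0,0,0,-1],[0.024,0.034,0,0,0,0,1],[0.024,0.034,0,0,0,0,1]]]';python3 -m inch '[[[0,0,0,0,0,0,1],[0,0,0,0,0,0,1],[0,0,0,0,0,0,1],[0,0,0,0,0,0,1],[0,0,0,0,0,0,1]]]';python3 - <<'E'
from h import *
for n in('scene','top'):
    c=robot.camera(n);P=cloud(c)
    cv2.imwrite(f'pics/{n}3.png',cv2.resize(c['color'][140:300,220:480],None,fx=3,fy=3)[:,:,::-1])
    for k,m in masks(c).items():
        m=m&(P[...,0]>.3)&(P[...,0]<.85)&(P[...,1]>-.1)&(P[...,1]<.5)&(P[...,2]>.105)
        Q=P[m];print(n,k,len(Q),Q.mean(0).round(4) if len(Q) else '')
E
```

```text
t: 5.25
tool_pos: [0.6189, -0.0191, 0.1798]
tcp_rot: [[1.0, -0.01, 0.002], [-0.01, -1.0, 0.0], [0.002, -0.0, -1.0]]
force: [-0.1, 0.6, -0.2]
finger_gap: 0.151
t: 5.88
tool_pos: [0.6181, -0.0158, 0.1788]
tcp_rot: [[1.0, -0.008, 0.0], [-0.008, -1.0, 0.0], [0.0, -0.0, -1.0]]
force: [-0.2, -0.1, -0.3]
finger_gap: 0.721
scene red 59 [ 0.6205 -0.0144  0.1242]
scene yel 0 
top red 0 
top yel 0
```

View pics/scene3.png

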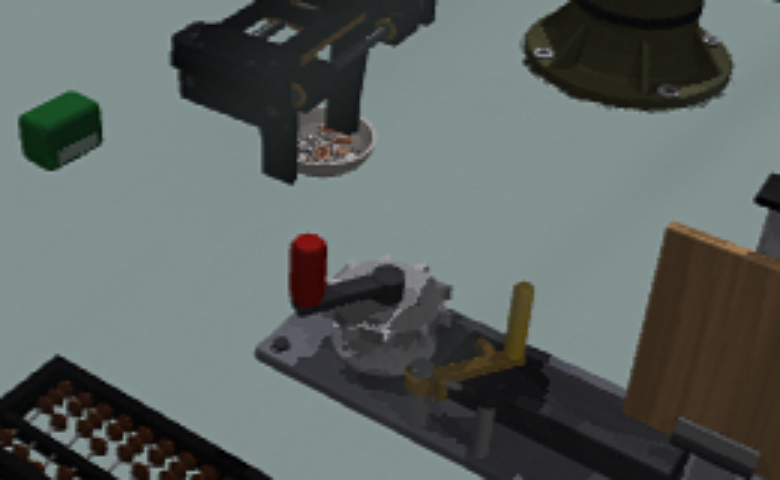

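The pawl is staying off with nothing touching it, and the open jaws straddle the knob (308,270). Next I'll descend and grip.

```bash
python3 -m inch '[[[0,0,0.03,0,0,0,1],[0,0,0.03,0,0,0,1],[0,0,0.02,0,0,0,1],[0,0,0.01,0,0,0,1],[0,0,0,0,0,0,1]]]' 15;python3 -m inch '[[[0,0,0,0,0,0,-1],[0,0,0,0,0,0,-1],[0,0,0,0,0,0,-1],[0,0,0,0,0,0,-1],[0,0,0,0,0,0,-1]]]' 15;python3 -m inch '[[[0,0,0,0,0,0,-1],[0,0,0,0,0,0,-1],[0,0,0,0,0,0,-1],[0,0,0,0,0,0,-1],[0,0,0,0,0,0,-1]]]' 15
```

```text
t: 6.6
tool_pos: [0.6181, -0.0165, 0.0884]
tcp_rot: [[1.0, -0.009, -0.001], [-0.009, -1.0, -0.0], [-0.001, 0.0, -1.0]]
force: [0.2, -0.1, -0.3]
finger_gap: 1.002
t: 7.22
tool_pos: [0.6183, -0.0164, 0.0887]
tcp_rot: [[1.0, -0.009, 0.0], [-0.009, -1.0, 0.0], [0.0, -0.0, -1.0]]
force: [-0.4, -0.1, 1.1]
finger_gap: 0.515
t: 7.85
tool_pos: [0.6185, -0.0166, 0.0887]
tcp_rot: [[1.0, -0.009, 0.001], [-0.009, -1.0, -0.0], [0.001, 0.0, -1.0]]
force: [0.7, -0.6, -0.3]
finger_gap: 0.291
```

The opening of 0.291 × 87 = 25 mm confirms the knob is held. Now I'll work out the arc steps.

```bash
cat > arc.py <<'E'
from h import *
import sys
a0,n=float(sys.argv[1]),int(sys.argv[2])   # world start angle, number of calls of 8.4 deg
Rm=np.array(robot.get_state()['tcp_rot'])
for i in range(n):
    a=np.radians([a0-8.4*i,a0-8.4*(i+1)]);p=.065*np.stack([np.cos(a),np.sin(a),0*a],1)
    print(i,round(a0-8.4*i,1),((p[1]-p[0])@Rm/5*1000).round(2))
E
python3 arc.py -33.5 14
```

```text
0 -33.5 [-1.15  1.52 -0.  ]
1 -41.9 [-1.36  1.33 -0.  ]
2 -50.3 [-1.54  1.12 -0.  ]
3 -58.7 [-1.69  0.88 -0.  ]
4 -67.1 [-1.8   0.63 -0.  ]
5 -75.5 [-1.87  0.36 -0.  ]
6 -83.9 [-1.9   0.08 -0.  ]
7 -92.3 [-1.89 -0.2  -0.  ]
8 -100.7 [-1.84 -0.47 -0.  ]
9 -109.1 [-1.76 -0.74 -0.  ]
10 -117.5 [-1.63 -0.99 -0.  ]
11 -125.9 [-1.47 -1.21 -0.  ]
12 -134.3 [-1.27 -1.41 -0.  ]
13 -142.7 [-1.05 -1.59 -0.  ]
```

```bash
python3 -m inch '[[[-0.00115,0.0015,0,0,0,0,-1],[-0.00115,0.0015,0,0,0,0,-1],[-0.00115,0.0015,0,0,0,0,-1],[-0.00115,0.0015,0,0,0,0,-1],[-0.00115,0.0015,0,0,0,0,-1]]]'; python3 -m inch '[[[-0.00136,0.00133,0,0,0,0,-1],[-0.00136,0.00133,0,0,0,0,-1],[-0.00136,0.00133,0,0,0,0,-1],[-0.00136,0.00133,0,0,0,0,-1],[-0.00136,0.00133,0,0,0,0,-1]]]'; python3 -m inch '[[[-0.00154,0.00112,0,0,0,0,-1],[-0.00154,0.00112,0,0,0,0,-1],[-0.00154,0.00112,0,0,0,0,-1],[-0.00154,0.00112,0,0,0,0,-1],[-0.00154,0.00112,0,0,0,0,-1]]]'
```

```text
t: 8.48
tool_pos: [0.6124, -0.0243, 0.0887]
tcp_rot: [[1.0, -0.009, 0.0], [-0.009, -1.0, -0.0], [0.0, 0.0, -1.0]]
force: [2.9, -0.5, -1.4]
finger_gap: 0.29
t: 9.1
tool_pos: [0.6055, -0.0308, 0.0887]
tcp_rot: [[1.0, -0.009, 0.0], [-0.009, -1.0, -0.0], [0.0, 0.0, -1.0]]
force: [2.7, -1.5, -1.4]
finger_gap: 0.291
t: 9.72
tool_pos: [0.5977, -0.0363, 0.0887]
tcp_rot: [[1.0, -0.009, 0.0], [-0.009, -1.0, -0.0], [0.0, 0.0, -1.0]]
force: [3.9, -3.5, -0.6]
finger_gap: 0.29
```

A small outward radial force of about 5 N is building, so my arc cuts slightly inside the true one. I'll check where the knob is.

```bash
python3 - <<'E'
from h import *
s=robot.get_state();print(s['tool_pos'],s['force'])
c=robot.camera('scene');np.savez('s4.npz',**c)
cv2.imwrite(f'pics/scene4.png',cv2.resize(c['color'][140:300,220:480],None,fx=3,fy=3)[:,:,::-1])
P=cloud(c);m=masks(c)['red']&(P[...,2]>.05)&(P[...,0]<.8)&(P[...,0]>.4);v,u=np.nonzero(m);print(len(u),P[m].mean(0).round(4),u.min(),u.max(),v.min(),v.max())
E
```

```text
[ 0.59766722 -0.03630562  0.08870647] [ 3.90305571 -3.51605387 -0.57529591]
16 [ 0.5963 -0.0319  0.1241] 321 324 210 216
```

View pics/scene4.png

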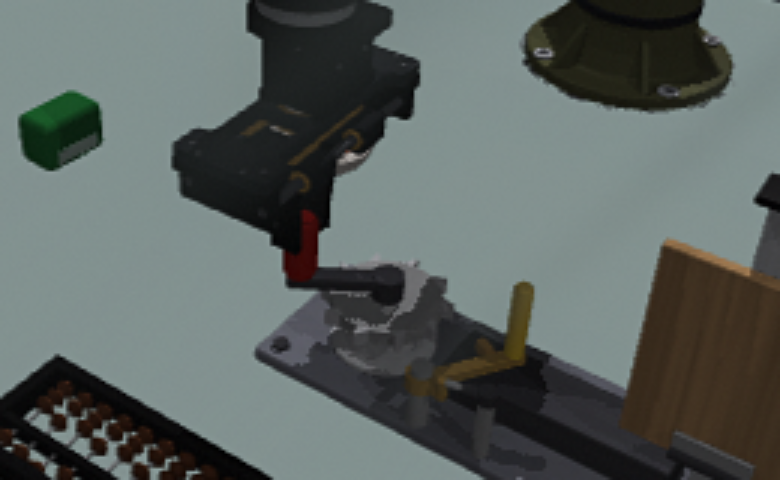

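The crank is turning and the board is coming down (its top corner went from y 225 to y 240), with the pawl still off. I'll carry on with about 1.2 mm of outward correction.

```bash
python3 -m inch '[[[-0.0012,0.0014,0,0,0,0,-1],[-0.0015,0.0013,0,0,0,0,-1],[-0.0017,0.001,0,0,0,0,-1],[-0.0017,0.0009,0,0,0,0,-1],[-0.0017,0.0009,0,0,0,0,-1]]]'; python3 -m inch '[[[-0.0018,0.0007,0,0,0,0,-1],[-0.0018,0.0007,0,0,0,0,-1],[-0.0018,0.0006,0,0,0,0,-1],[-0.0018,0.0006,0,0,0,0,-1],[-0.0018,0.0006,0,0,0,0,-1]]]'
```

```text
t: 10.4
tool_pos: [0.5896, -0.0407, 0.0887]
tcp_rot: [[1.0, -0.008, -0.001], [-0.008, -1.0, 0.001], [-0.001, -0.001, -1.0]]
force: [1.8, 0.1, 0.7]
finger_gap: 0.289
t: 11.02
tool_pos: [0.5807, -0.044, 0.0886]
tcp_rot: [[1.0, -0.009, -0.0], [-0.009, -1.0, 0.001], [-0.0, -0.001, -1.0]]
force: [-0.2, 2.8, 0.4]
finger_gap: 0.286
```

```bash
python3 -m inch '[[[-0.0019,0.0003,0,0,0,0,-1],[-0.0019,0.0003,0,0,0,0,-1],[-0.0019,0.0002,0,0,0,0,-1],[-0.0019,0.0002,0,0,0,0,-1],[-0.0019,0.0002,0,0,0,0,-1]]]'; python3 -m inch '[[[-0.0019,0.0001,0,0,0,0,-1],[-0.0019,0.0001,0,0,0,0,-1],[-0.0019,0,0,0,0,0,-1],[-0.0019,0,0,0,0,0,-1],[-0.0019,0,0,0,0,0,-1]]]'; python3 -m inch '[[[-0.0019,-0.0001,0,0,0,0,-1],[-0.0019,-0.0002,0,0,0,0,-1],[-0.0019,-0.0002,0,0,0,0,-1],[-0.0018,-0.0003,0,0,0,0,-1],[-0.0018,-0.0004,0,0,0,0,-1]]]'
```

```text
t: 11.65
tool_pos: [0.5713, -0.0457, 0.0886]
tcp_rot: [[1.0, -0.009, 0.0], [-0.009, -1.0, 0.0], [0.0, -0.0, -1.0]]
force: [0.3, 2.4, 0.2]
finger_gap: 0.287
t: 12.28
tool_pos: [0.5618, -0.046, 0.0887]
tcp_rot: [[1.0, -0.009, 0.0], [-0.009, -1.0, -0.0], [0.0, 0.0, -1.0]]
force: [1.3, 1.2, -0.5]
finger_gap: 0.293
t: 12.9
tool_pos: [0.5524, -0.0449, 0.0887]
tcp_rot: [[1.0, -0.009, 0.0], [-0.009, -1.0, -0.0], [0.0, 0.0, -1.0]]
force: [0.5, -1.6, -0.2]
finger_gap: 0.292
```

```bash
python3 -m inch '[[[-0.0019,-0.0003,0,0,0,0,-1],[-0.0019,-0.0004,0,0,0,0,-1],[-0.0018,-0.0005,0,0,0,0,-1],[-0.0018,-0.0005,0,0,0,0,-1],[-0.0018,-0.0006,0,0,0,0,-1]]]'; python3 -m inch '[[[-0.0018,-0.0006,0,0,0,0,-1],[-0.0018,-0.0007,0,0,0,0,-1],[-0.0018,-0.0007,0,0,0,0,-1],[-0.0018,-0.0008,0,0,0,0,-1],[-0.0017,-0.0008,0,0,0,0,-1]]]'; python3 -m inch '[[[-0.0017,-0.0009,0,0,0,0,-1],[-0.0017,-0.0009,0,0,0,0,-1],[-0.0016,-0.001,0,0,0,0,-1],[-0.0016,-0.001,0,0,0,0,-1],[-0.0016,-0.0011,0,0,0,0,-1]]]'
```

```text
t: 13.52
tool_pos: [0.5432, -0.0424, 0.0886]
tcp_rot: [[1.0, -0.009, -0.0], [-0.009, -1.0, -0.0], [-0.0, 0.0, -1.0]]
force: [1.0, -1.5, -0.5]
finger_gap: 0.292
t: 14.15
tool_pos: [0.5344, -0.0386, 0.0887]
tcp_rot: [[1.0, -0.009, -0.0], [-0.009, -1.0, -0.0], [-0.0, 0.0, -1.0]]
force: [0.1, -2.0, 0.3]
finger_gap: 0.293
t: 14.78
tool_pos: [0.5262, -0.0335, 0.0887]
tcp_rot: [[1.0, -0.009, -0.0], [-0.009, -1.0, -0.0], [-0.0, 0.0, -1.0]]
force: [-0.2, -2.3, 0.9]
finger_gap: 0.288
```

```bash
python3 -m inch '[[[-0.0015,-0.0012,0,0,0,0,-1],[-0.0014,-0.0012,0,0,0,0,-1],[-0.0014,-0.0013,0,0,0,0,-1],[-0.0014,-0.0013,0,0,0,0,-1],[-0.0013,-0.0014,0,0,0,0,-1]]]'; python3 -m inch '[[[-0.0013,-0.0014,0,0,0,0,-1],[-0.0012,-0.0014,0,0,0,0,-1],[-0.0012,-0.0014,0,0,0,0,-1],[-0.0012,-0.0015,0,0,0,0,-1],[-0.0011,-0.0015,0,0,0,0,-1]]]'
```

```text
t: 15.4
tool_pos: [0.519, -0.0273, 0.0887]
tcp_rot: [[1.0, -0.009, -0.001], [-0.009, -1.0, -0.0], [-0.001, 0.0, -1.0]]
force: [-2.3, -4.7, 1.6]
finger_gap: 0.292
t: 16.02
tool_pos: [0.5126, -0.0201, 0.0886]
tcp_rot: [[1.0, -0.009, -0.002], [-0.009, -1.0, -0.0], [-0.002, 0.0, -1.0]]
force: [-4.0, -5.0, 4.2]
finger_gap: 0.289
```

```bash
python3 -m inch '[[[-0.0016,-0.001,0,0,0,0,-1],[-0.0015,-0.0012,0,0,0,0,-1],[-0.0011,-0.0016,0,0,0,0,-1],[-0.001,-0.0016,0,0,0,0,-1],[0,0,0,0,0,0,-1]]]'; python3 - <<'E'
from h import *
c=robot.camera('scene');cv2.imwrite(f'pics/scene5.png',cv2.resize(c['color'][140:300,220:480],None,fx=3,fy=3)[:,:,::-1])
P=cloud(c);c0=dict(np.load('scene.npz'));P0=cloud(c0)
for X in(P0,P):
    b=X[(X[...,1]>.21)&(X[...,1]<.32)&(X[...,2]>.12)&(X[...,2]<.235)&(X[...,0]>.52)&(X[...,0]<.63)]
    print(len(b),np.percentile(b[:,2],[95,99]).round(4))
E
```

```text
t: 16.65
tool_pos: [0.5082, -0.0137, 0.0886]
tcp_rot: [[1.0, -0.008, -0.0], [-0.008, -1.0, 0.001], [-0.0, -0.001, -1.0]]
force: [-3.2, -1.8, 1.1]
finger_gap: 0.291
3546 [0.2192 0.2313]
2158 [0.2223 0.2323]
```

View pics/scene5.png

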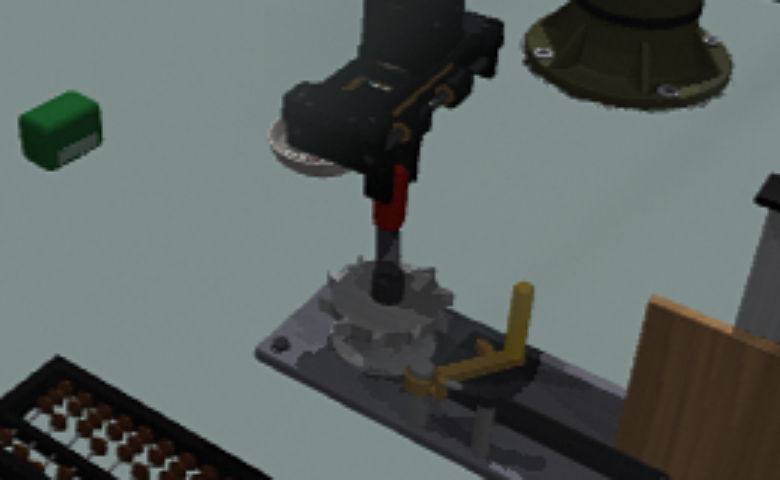

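The board is almost down: its top corner is at y 297 against 225 at the start. The stop has not been felt yet, so I'll continue gently until the force rises.

```bash
python3 -m inch '[[[-0.0007,-0.0009,0,0,0,0,-1],[-0.0006,-0.0009,0,0,0,0,-1],[-0.0005,-0.0009,0,0,0,0,-1],[0,0,0,0,0,0,-1],[0,0,0,0,0,0,-1]]]'
```

```text
t: 17.32
tool_pos: [0.5069, -0.0116, 0.0887]
tcp_rot: [[1.0, -0.009, 0.001], [-0.009, -1.0, 0.0], [0.001, -0.0, -1.0]]
force: [0.5, -1.1, -1.8]
finger_gap: 0.289
```

```bash
python3 -m inch '[[[-0.0005,-0.001,0,0,0,0,-1],[-0.0005,-0.001,0,0,0,0,-1],[-0.0005,-0.001,0,0,0,0,-1],[0,0,0,0,0,0,-1],[0,0,0,0,0,0,-1]]]'
```

```text
t: 17.95
tool_pos: [0.5067, -0.0113, 0.0887]
tcp_rot: [[1.0, -0.011, 0.004], [-0.01, -1.0, -0.003], [0.004, 0.003, -1.0]]
force: [4.7, -7.2, -5.2]
finger_gap: 0.29
```

That is the hard stop: a 3 mm command gave only 0.3 mm of motion and the tangential force rose to about 8.6 N. I'll measure the board's top before letting go.

```bash
cat > bt.py <<'E'
from h import *
c=robot.camera('scene');np.savez('last.npz',**c)
for c in(dict(np.load('scene.npz')),c):
    P=cloud(c);h=cv2.cvtColor(c['color'],cv2.COLOR_RGB2HSV)
    m=(h[...,0]>8)&(h[...,0]<20)&(h[...,1]>90)&(P[...,1]>.19)&(P[...,1]<.34)&(P[...,0]>.5)&(P[...,0]<.65)&(P[...,2]>.03)
    print('board top',m.sum(),np.percentile(P[m][:,2],[97,99,100]).round(4),'wood y',np.percentile(P[m][:,1],[1,99]).round(3))
    y=masks(c)['yel']&(P[...,2]>.108)&(P[...,2]<.13)&(P[...,1]>.03)&(P[...,1]<.2)&(P[...,0]>.5);print('peg',y.sum(),P[y].mean(0).round(4))
    r=masks(c)['red']&(P[...,2]>.116)&(P[...,2]<.13)&(P[...,0]>.45)&(P[...,0]<.7);print('knob',r.sum(),P[r].mean(0).round(4))
E
python3 bt.py
```

```text
board top 4758 [0.2184 0.2192 0.2531] wood y [0.211 0.327]
peg 24 [0.5542 0.0853 0.1139]
knob 51 [ 0.6198 -0.0149  0.1245]
board top 3932 [0.1624 0.1631 0.1644] wood y [0.211 0.327]
peg 0 [nan nan nan]
knob 9 [ 0.5051 -0.0063  0.125 ]bt.py:7: RuntimeWarning: Mean of empty slice.
  y=masks(c)['yel']&(P[...,2]>.108)&(P[...,2]<.13)&(P[...,1]>.03)&(P[...,1]<.2)&(P[...,0]>.5);print('peg',y.sum(),P[y].mean(0).round(4))
  ret = um.true_divide(
```

The board's top measures 0.163 to 0.164 m, matching 164 mm when down. Now I'll release and lift straight up.

```bash
python3 -m inch '[[[0,0,0,0,0,0,1],[0,0,0,0,0,0,1],[0,0,0,0,0,0,1],[0,0,0,0,0,0,1],[0,0,0,0,0,0,1]]]'; python3 -m inch '[[[0,0,0,0,0,0,1],[0,0,0,0,0,0,1],[0,0,-0.01,0,0,0,1],[0,0,-0.02,0,0,0,1],[0,0,-0.04,0,0,0,1]]]';  python3 -m inch '[[[0,0,-0.05,0,0,0,1],[0,0,-0.05,0,0,0,1],[0,0,-0.03,0,0,0,1],[0,0,0,0,0,0,1],[0,0,0,0,0,0,1]]]'; python3 bt.py; python3 - <<'E'
import numpy as np,cv2
from h import *
c=np.load('last.npz');cv2.imwrite('pics/scene6.png',cv2.resize(c['color'][140:340,200:520],None,fx=2.4,fy=2.4)[:,:,::-1])
P=cloud(robot.camera('top'));P0=cloud(dict(np.load('top.npz')))
d=abs(P[...,2]-P0[...,2])
for n,(u0,u1,v0,v1) in dict(abacus=(270,355,115,165),dish=(325,375,255,305),sharp=(405,440,210,250)).items(): print(n,(d[v0:v1,u0:u1]>.01).sum())
print(robot.get_state()['t'])
E
```

```text
t: 18.62
tool_pos: [0.5051, -0.0084, 0.0887]
tcp_rot: [[1.0, -0.009, 0.0], [-0.009, -1.0, 0.0], [0.0, -0.0, -1.0]]
force: [-0.6, -0.3, 0.4]
finger_gap: 0.778
t: 19.25
tool_pos: [0.504, -0.0087, 0.1587]
tcp_rot: [[1.0, -0.009, -0.003], [-0.009, -1.0, -0.001], [-0.003, 0.001, -1.0]]
force: [-0.1, -0.6, -0.3]
finger_gap: 0.997
t: 19.88
tool_pos: [0.5047, -0.0087, 0.2881]
tcp_rot: [[1.0, -0.009, -0.001], [-0.009, -1.0, 0.0], [-0.001, -0.0, -1.0]]
force: [0.2, 0.4, 0.2]
finger_gap: 0.998
board top 4758 [0.2184 0.2192 0.2531] wood y [0.211 0.327]
peg 24 [0.5542 0.0853 0.1139]
knob 51 [ 0.6198 -0.0149  0.1245]
board top 3931 [0.1626 0.1633 0.1645] wood y [0.211 0.327]
peg 2 [0.5635 0.1214 0.116 ]
knob 37 [ 0.5087 -0.0108  0.1244]
abacus 285
dish 25
sharp 17
19.975
```

View pics/scene6.png

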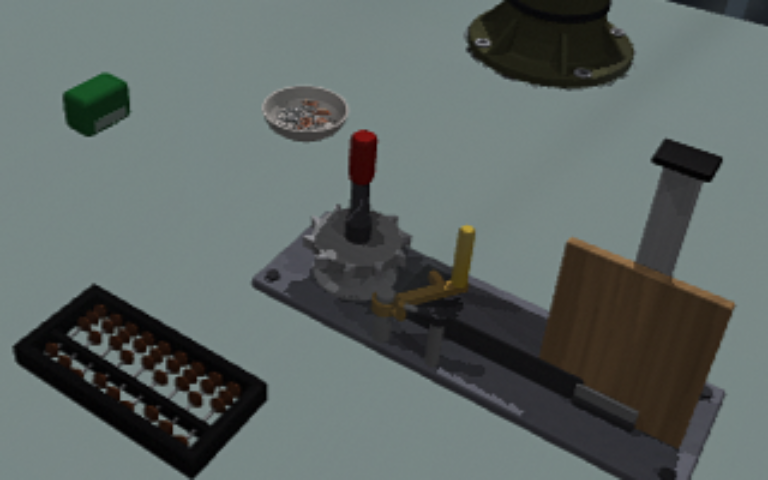

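The picture shows the board down, the pawl off (peg at (465,260)) and the crank swung right round. The top view's abacus count of 285 pixels could be the arm in the way, so I'll check with the unobstructed scene camera.

```bash
python3 - <<'E'
from h import *
a,b=np.load('scene.npz'),np.load('last.npz')
d=abs(a['z_map']-b['z_map']);e=abs(a['color'].astype(int)-b['color']).max(-1)
for n,(u0,u1,v0,v1) in dict(abacus=(200,315,255,340),dish=(305,350,172,202),sharp=(222,260,166,198)).items():
    A=a['color'][v0:v1,u0:u1].mean(-1).astype(np.float32);B=b['color'][v0:v1,u0:u1].mean(-1).astype(np.float32)
    print(n,(d[v0:v1,u0:u1]>.02).sum(),(e[v0:v1,u0:u1]>60).sum(),'shift px',np.round(cv2.phaseCorrelate(A,B),3))
z=robot.camera('top')['z_map'][115:165,270:355];print('arm over abacus in top view: min depth',z[z>0].min())
E
```

```text
Traceback (most recent call last):
ValueError: setting an array element with a sequence. The requested array has an inhomogeneous shape after 1 dimensions. The detected shape was (2,) + inhomogeneous part.
```

```bash
python3 - <<'E'
from h import *
a,b=np.load('scene.npz'),np.load('last.npz')
for n,(u0,u1,v0,v1) in dict(abacus=(200,315,255,340),dish=(305,350,172,202),sharp=(222,260,166,198)).items():
    A,B=[x['color'][v0:v1,u0:u1].mean(-1).astype(np.float32) for x in(a,b)]
    print(n,(abs(A-B)>40).sum(),'shift px',cv2.phaseCorrelate(A,B))
z=robot.camera('top')['z_map'][115:165,270:355];print('top min depth',z[z>0].min())
E
```

```text
abacus 0 shift px ((0.001774768999602827, -0.0011329289047807833), 0.9978554745956704)
dish 26 shift px ((0.8277719195259365, -0.08622590654729123), 0.6000136154227786)
sharp 0 shift px ((-0.044715737675058875, -0.0006812996639133928), 0.9841988890431821)
top min depth 0.46878433
```

The dish window now overlaps the relocated red knob, at about (351,194). I'll repeat it with a narrower window and then hand in if it agrees.

```bash
python3 - <<'E'
from h import *
a,b=np.load('scene.npz'),np.load('last.npz')
A,B=[x['color'][172:202,305:342].mean(-1).astype(np.float32) for x in(a,b)]
n=(abs(A-B)>40).sum();s=cv2.phaseCorrelate(A,B);print(n,s)
if n<5 and np.hypot(*s[0])<.3: print(robot.hand_in())
E
```

```text
0 ((-0.023858865209039237, -0.011342270617936023), 1.000642605870962)
the job is handed in; nothing more can be done
None
```

The job is done and handed in at about 20 s on the robot's clock, well under the 51 s limit. I pushed the pawl outwards with the shut fingers until it snapped over. Then I held the red knob and eased the drum back over about 10 s to its hard stop, let go and lifted clear.

Last checks:
- **Board:** its top measures 0.163–0.164 m, against 164 mm when fully down. It did not move after I let go.
- **Pawl:** it is still off. The peg is at about (0.5635, 0.121), within 2–3 mm of its fully-off place. That rests on only two peg pixels, but the pictures agree.
- **Drum stop:** the last 3 mm of commanded motion moved the knob only 0.3 mm, with about 8.6 N of resistance.
- **Abacus, dish and sharpener:** in the scene camera each shows under 0.05 px of shift, so none was disturbed.
- **Checks that disagreed at first:** the top camera showed depth changes over the abacus, because the arm was in its view. The first dish window showed a shift, because the knob's new position fell inside it. The scene camera cleared the abacus, and a narrower window cleared the dish.

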